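# Seat a logger card in its bench dock with the two ejector levers

### The job

Lift the upright logger card out of its stand and lower it gently into the guides of the bench dock (either way round) until it rests on the sprung contacts, both ejector levers still swung out, and let go. Then swing the two levers inward, one after the other, fully home, so that their noses draw the card down to its seat; feel for the stop and do not force the levers or ram the card. Leave the other things on the table where they are.

Things in the scene. Friction and masses are not known exactly. Their poses are not given: they have to be found in the camera images.
- card_grip (a point): centre of the aluminium handle bar (10 thick in x, 50 long in y, 14 mm high) on top of the loose grey card, gripped from above across the 10 mm. Card: upright plate 6 mm thick (x), 110 wide (y), 84 high, 150 g, alike both ways round; its lowest 22 mm are 130 wide, so a lug sticks out 10 mm at each end. This point is 77 mm above the card's underside, 7 below its top. z is up
- stand: fixed low grey block 60 x 100 x 27 mm; origin at the centre of its underside; the card stands upright in its groove (along its y, 8 wide, floor 6 mm up, 21 deep), free to be lifted straight up
- dock: fixed open card frame on an aluminium plate 70 (x) x 196 (y) x 8 mm; origin at the centre of its underside, z up. The card goes straight down at x=0, y=0, its width along y, between two pairs of posts at y=+49 and -49 with an 8 mm gap in x for the 6 mm card and flared mouths (66 mm high, 19 wide). End stops give the card 2.7 mm play each way in y
- seat (a point): middle of the card's underside when seated, 15 mm above the dock's underside (card_grip then 92 up). Set down freely, the card stands 5 mm higher (card_grip 97 up) on two sprung contacts under its lugs, 4 N preload and 1.4 N/mm each. Pushed down by hand it springs back: only the levers hold it
- lever_left (a joint): black lever at the dock's +y end, hinged about the dock's x at y=+75, z=28 mm. 0 = home: upright, hard stop; grows leaning outward, starts at 0.78 to 0.95. Its nose (12 mm above the hinge, 19 inward when home) meets the card's lug at about 0.5 rad and draws it down. Stiff: 0.25 N m friction, about 0.45 N m near home with the spring (8 to 10 N at its end); stays where left
- lever_left_tip (a point): centre of the round bar (8 mm thick, 22 long along the dock's x) at the upper end of the left lever, 55 mm from its hinge; push it inward with closed fingers from its outer side, slowly, rising with it along its arc: pushed dead level while it leans far out, it binds by friction on the fingers. More than 20 N on a lever strains it
- lever_right (a joint): ejector lever at the dock's -y end, the mirror image: hinge at y=-75, z=28 mm in the dock's frame; 0 = fully home, upright; grows as it leans outward (-y)
- lever_right_tip (a point): centre of the round bar (8 mm thick, 22 long along the dock's x) at the upper end of the right lever, 55 mm from its hinge; push it in the same way
- tally_counter: small round counter, 52x71x28 mm, a bystander; origin under its centre
- magnifier: black hand lens lying flat, 53x132x12 mm, a bystander; origin under its centre
- sticky_notes: block of notes, 51x51x20 mm, a bystander; origin under its centre
- timer: white timer with a knob, 62x62x42 mm, a bystander; origin under its centre
- dropper_bottle: dropper bottle, 33x33x99 mm, a bystander; origin under its centre

How it is judged:
By the outcome, as a careful person would: the job done as asked, in the order asked, and still so for the second after the job is handed in, with the robot touching nothing.
It also fails if it takes over 69 s, if anything falls off the work surface, if the arm or the gripper's body presses on something with over 40 N, if the wrist force passes 120 N, or if a joint passes its speed limit or range.

### The arm

A 7-joint arm with a two-finger parallel gripper is mounted at the origin on a cart in front of the work surface, level with it; the furniture and walls round the work are solid. World frame = base frame: x ahead of the robot, y to its left, z up, the work surface at z = 0. Lengths are in m, angles in rad, forces in N, time in s.
With the tool pointing down it reaches from about 0.4 to 0.875 m from the base axis. Payload 6.5 kg.
Tool frame: the origin (TCP) lies at the very end of the fingers, on their centre line; the grasp point (between the pads) lies 19 mm behind it; z points along the fingers, y is the line along which they close (so a half turn about z gives the same grasp; the last joint's range is limited). The gripper opens to 85 mm and grips with 20 to 120 N. Pads are 22 mm wide; open, the fingers measure 114 mm over their backs; the gripper's body (76 mm by 85 mm) begins 54 mm behind the grasp point. The pads swing forward as they close: fully open they stand 13 mm farther back than shut.
Start: joints at [-1.264, 0.536, -0.004, 1.538, 0.003, 1.067, -0.071], TCP at [0.237, 0.605, 0.231] pointing down, gripper open.
Joint ranges: [-2.7, 2.7], [-0.37, 2.16], [-1.27, 1.26], [0.24, 2.4], [-1.31, 4.45], [0.19, 1.91], [-2.76, 2.76]. Speed limits (rad/s): [2.39, 2.39, 3.14, 3.14, 3.14, 3.14, 3.14].

### API

Orientations are given as a unit quaternion [w, x, y, z].
In Python, from workcell import env gives the robot as it stands. The module is installed in compiled form; this text tells all that it offers.
- The arm moves only by the shell command python3 -m creep 'ROWS' [FORCE]. ROWS is JSON, a list that holds one entry, the list of rows, each a list of 7 numbers: the shift along the world's x, y, z scaled (see below), then the turn, a rotation vector about the world's x, y, z scaled (see below), then the gripper's target within -1 to 1 (shut at 1, half-way at 0, fully open at -1). A call has 1 to 8 rows; each row shifts and turns the commanded pose from where the row before left it; what a row does not reach is not made up. The controller multiplies each number of a shift by 0.25 m and each number of a turn by 4 degrees. A row lasts 1/8 s, in which the tool goes at most 62.5 mm and 10.7 degrees, less where a joint would pass 70% of its speed; a pose out of reach is approached as far as the arm can. A call with a number of a shift or a turn outside -1 to 1 is refused whole. A call with a gripper value outside its range is refused whole. The fingers move at their own pace and stop on an object; FORCE is the grip in N (left out, the last holds). Time passes only in rows, so rows that do not move let the fingers close. It gives the time, the measured TCP pose, the force and the opening at its end, in the units of the state.
- env.sense(): the state, without advancing time (a new reading comes with each control period).
- env.get_image(name): name is "side" or "top"; returns the picture (384x512x3 uint8, red, green, blue); there is no depth.
- env.camera_info(name): a dict with "fx", "fy", "cx", "cy" (pixels), "xyz" and "attitude" of the camera in the world. Camera axes: x right, y up, looking along -z (the intrinsics and any distortion apply to the point x, -y, -z); pixel columns grow to the right and rows downward; lengths in m; the calibration is good to about 2 mm. A picture is of the moment at which its call begins. camera_info takes no time and is no camera call.
- env.sign_off(): hands the job in, once; it reports no verdict.
The state is a dict: "time": time; "joints": joint angles; "dq": joint speeds; "joint_efforts": joint torques, N m; "tool_pos": TCP position; "ee_rot": TCP orientation; "ft_force": force on the tool from outside, world axes, zero at the start; "wrist_torque": the same for the moment, N m; "opening": opening from 0.0 (shut) to 1.0 (fully open).
Only numpy, scipy, OpenCV 4.12 (cv2) and the standard library are available. Lean on these libraries where they do the work, as an engineer would, in place of code of your own. Each camera call takes 0.05 s, during which the arm holds its last target. There are 200 camera calls.

## Working session

There is one attempt and no reset: what is moved stays moved. The work goes in short steps, Python scripts to look and compute and a shell command to move; the robot and the scene stay as the last step left them, time stands still between calls to the robot, and variables do not carry over. Pictures are saved under pics/ and viewed, on a budget of 10 in all, crops included, one or two more only if the job needs it, and the job is handed in when it is done.

```bash
mkdir -p pics
python3 - <<'E'
from workcell import env
import cv2
for n in ("side","top"):
    c=env.camera_info(n);print(n,c)
    cv2.imwrite(f"pics/{n}0.png",cv2.resize(env.get_image(n)[:,:,::-1],(800,600),interpolation=cv2.INTER_CUBIC))
s=env.sense();print(s)
E
```

```text
side {'fx': 369.14307459205907, 'fy': 369.14307459205907, 'cx': 253.6763584255023, 'cy': 194.69543956643147, 'xyz': array([-0.05397625,  0.38292272,  0.62276956]), 'attitude': array([-0.49748267, -0.22988492,  0.35197307,  0.75880095])}
top {'fx': 444.68621009076764, 'fy': 444.68621009076764, 'cx': 257.07618628549847, 'cy': 189.2522365672654, 'xyz': array([0.41729082, 0.13630602, 1.24109205]), 'attitude': array([ 0.70674518,  0.03225982, -0.04564042, -0.70525705])}
{'time': 0.1, 'joints': array([-1.26421412,  0.53708365, -0.00444449,  1.53871716,  0.00261464,
        1.06731225, -0.07123795]), 'dq': array([ 0.00176648, -0.00107039,  0.00036302, -0.00267371,  0.00100056,
        0.00041965, -0.00047664]), 'joint_efforts': array([ 1.28317333e-03, -5.84565675e+01,  1.05098225e+00, -2.59773552e+01,
        1.25121200e-02,  4.56248512e-03, -1.34307435e-06]), 'tool_pos': array([0.23654991, 0.60484706, 0.23052732]), 'ee_rot': array([-7.98787150e-05,  1.85291186e-01,  9.82683369e-01, -7.53123177e-04]), 'ft_force': array([-0.33987856, -0.70566801,  0.47596228]), 'wrist_torque': array([-0.01424875,  0.05272103,  0.03988344]), 'opening': 1.001423952581201}
```

View pics/side0.png

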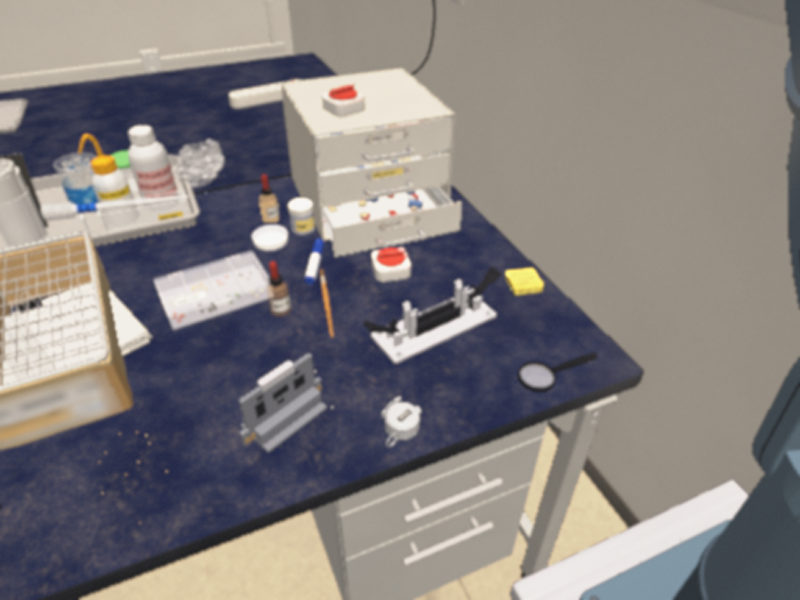

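View pics/top0.png

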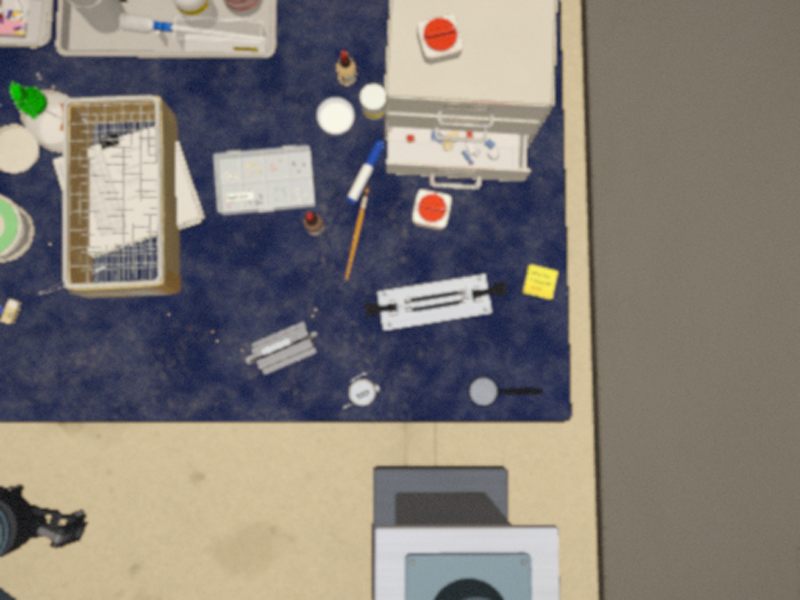

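```bash
cat > h.py <<'E'
from workcell import env
import cv2, numpy as np
from scipy.spatial.transform import Rotation as R
def cam(n):
    c=env.camera_info(n);q=np.array(c["attitude"]);return c,R.from_quat(q[[1,2,3,0]]).as_matrix(),np.array(c["xyz"])
def proj(n,P):
    c,A,t=cam(n);p=(np.atleast_2d(P)-t)@A
    return np.c_[c["cx"]+c["fx"]*p[:,0]/-p[:,2],c["cy"]+c["fy"]*p[:,1]/p[:,2]]
def unproj(n,uv,z):
    c,A,t=cam(n);uv=np.atleast_2d(uv)
    d=np.c_[(uv[:,0]-c["cx"])/c["fx"],-(uv[:,1]-c["cy"])/c["fy"],-np.ones(len(uv))]@A.T
    return t+d*((z-t[2])/d[:,2])[:,None]
def crop(img,u0,v0,w,h,k):
    return cv2.resize(img[v0:v0+h,u0:u0+w],(w*k,h*k),interpolation=cv2.INTER_CUBIC)
E
python3 - <<'E'
from h import *
t=env.get_image("top")[:,:,::-1];s=env.get_image("side")[:,:,::-1]
a=np.vstack([np.hstack([crop(t,145,195,80,60,5),crop(t,230,160,100,60,4)[:, :400][:240]  if 0 else cv2.resize(crop(t,232,165,100,60,4),(400,300)) if 0 else crop(t,235,162,100,75,4)]),
 np.hstack([crop(s,143,220,80,60,5),crop(s,230,165,100,75,4)])])
cv2.imwrite("pics/c1.png",a)
# check calibration: projection of TCP in top
print(proj("top",[0.237,0.605,0.231])*1.5625)
E
```

```text
[[ 53.96533116 501.49158959]]
```

View pics/c1.png

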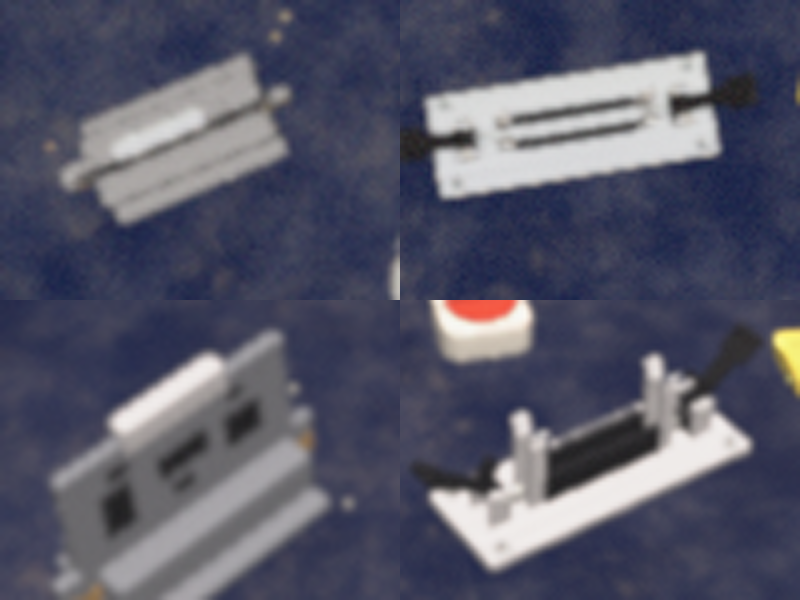

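```bash
cat > m.py <<'E'
from h import *
f=lambda p,o,k:np.array(o)+(np.array(p,float)+.5)/k-.5
st=f([(82,127),(248,55),(288,152),(122,222)],(145,195),5)
S=unproj("top",st,.027)[:,:2];print("stand",S.mean(0),np.linalg.norm(np.diff(S,axis=0),axis=1),np.degrees(np.arctan2(*(S[1]-S[0])[[0,1]])),np.degrees(np.arctan2(*(S[2]-S[3])[[0,1]])))
b=f([(112,150),(205,118)],(145,195),5);B=unproj("top",b,.088);print("bar",B.mean(0),np.linalg.norm(B[0]-B[1]),B[1]-B[0])
l=f([(72,175),(282,95)],(145,195),5);L=unproj("top",l,.028);print("lugs",L.mean(0),np.linalg.norm(L[0]-L[1]),L[1]-L[0])
d=f([(25,97),(303,53),(320,155),(42,198)],(235,162),4)
D=unproj("top",d,.008)[:,:2];print("dock",D.mean(0),np.linalg.norm(np.diff(D,axis=0),axis=1),np.degrees(np.arctan2(*(D[1]-D[0])[[0,1]])),np.degrees(np.arctan2(*(D[2]-D[3])[[0,1]])))
sd=f([(32,190),(95,263),(350,138)],(230,165),4);print("side dock corners",unproj("side",sd,.008)[:,:2].round(4).tolist(),"top:",D.round(4).tolist())
sb=f([(168,88)],(143,220),5);print("side bar",unproj("side",sb,.09))
E
python3 m.py
```

```text
stand [0.46057075 0.31822662] [0.09758319 0.05737678 0.09674626] 156.1864143388065 156.94209574335216
bar [0.46085732 0.32282033 0.088     ] 0.05028770013681502 [ 0.01656402 -0.04748143  0.        ]
lugs [0.4626523  0.32237212 0.028     ] 0.1208921231325809 [ 0.04354507 -0.11277736  0.        ]
dock [0.54344199 0.05504117] [0.19738579 0.07262345 0.19606697] 170.74807701263094 171.06915090363523
side dock corners [[0.566, 0.1547], [0.494, 0.1441], [0.5306, -0.0484]] top: [[0.5631, 0.1582], [0.5949, -0.0366], [0.5231, -0.0476], [0.4927, 0.1461]]
side bar [[0.46424061 0.32245187 0.09      ]]
```

```bash
python3 -m creep '[[[0.075,-0.095,0,0,0,-0.96,-1],[0.075,-0.095,0,0,0,-0.96,-1],[0.075,-0.095,0,0,0,-0.96,-1],[0.075,-0.095,0,0,0,-0.96,-1],[0.075,-0.095,0,0,0,-0.96,-1],[0.075,-0.095,0,0,0,-0.96,-1]]]' 40 && python3 -m creep '[[[0.075,-0.095,0,0,0,-0.96,-1],[0.075,-0.095,0,0,0,-0.96,-1],[0.075,-0.095,0,0,0,-0.96,-1],[0.075,-0.095,0,0,0,-0.96,-1],[0.075,-0.095,0,0,0,-0.96,-1],[0.075,-0.095,0,0,0,-0.96,-1],[0,0,0,0,0,0,-1],[0,0,0,0,0,0,-1]]]'
cat > st.py <<'E'
from h import *
s=env.sense();q=s["ee_rot"];M=R.from_quat(q[[1,2,3,0]]).as_matrix()
print("t",s["time"].__round__(2),"tcp",s["tool_pos"].round(4),"yaw y-axis",np.degrees(np.arctan2(M[1,1],M[0,1])).round(2),"z",M[:,2].round(4),"F",s["ft_force"].round(2),"T",s["wrist_torque"].round(2),"op",round(s["opening"],3),"j7",s["joints"].round(2))
E
python3 st.py
```

```text
time: 0.95
tool_pos: [0.3505, 0.4613, 0.2314]
ee_rot: [0.0, 0.38, 0.925, 0.0]
ft_force: [-0.7, -0.5, -0.4]
opening: 1.0
time: 1.95
tool_pos: [0.4616, 0.3206, 0.2312]
ee_rot: [-0.0, 0.555, 0.832, -0.0]
ft_force: [0.6, 0.1, 0.6]
opening: 1.0
t 1.95 tcp [0.4616 0.3206 0.2312] yaw y-axis 22.57 z [-5.e-04  3.e-04 -1.e+00] F [0.55 0.13 0.57] T [-0.01  0.03 -0.01] op 1.0 j7 [-0.88  0.39  0.26  1.79 -0.12  0.98 -0.19]
```

```bash
python3 -m creep '[[[0,0,-0.09,0,0,0,-1],[0,0,-0.09,0,0,0,-1],[0,0,-0.09,0,0,0,-1],[0,0,-0.09,0,0,0,-1],[0,0,-0.09,0,0,0,-1],[0,0,-0.09,0,0,0,0.3],[0,0,0,0,0,0,0.3],[0,0,0,0,0,0,0.3]]]' 30
python3 - <<'E'
from h import *
t=env.get_image("top")[:,:,::-1];s=env.get_image("side")[:,:,::-1]
cv2.imwrite("pics/c2.png",np.hstack([crop(s,143,195,80,100,5),crop(t,145,170,80,100,5)]))
E
python3 st.py
```

```text
time: 2.95
tool_pos: [0.4619, 0.3212, 0.097]
ee_rot: [0.0, 0.555, 0.832, 0.0]
ft_force: [0.2, 0.0, -0.1]
opening: 0.376
t 3.05 tcp [0.4622 0.3211 0.0974] yaw y-axis 22.58 z [ 0.0013  0.0013 -1.    ] F [-0.25  0.77 -0.7 ] T [-0.01 -0.05 -0.04] op 0.351 j7 [-0.85  0.58  0.21  1.88 -0.18  0.7  -0.14]
```

View pics/c2.png

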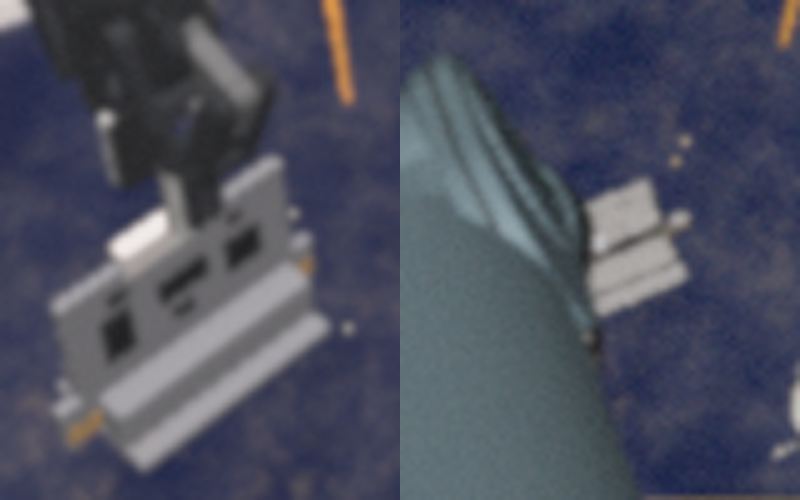

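Run:
```python
from h import *
T=np.array([.462,.3211,.0974]);a=np.radians(22.6);x=np.array([np.cos(a),np.sin(a),0])
k=lambda p:((proj("side",p)-[143,195]+.5)*5-.5).round(0)
print(k([T,T+x*.015,T-x*.015]))
bar=[.4625,.3225,.09];print("bar top est",k(bar))
y=np.array([-x[1],x[0],0])
print(k([np.array(bar)+i*.025*y+j*.005*x for i in(-1,1) for j in (-1,1)]))
```

```text
[[170. 203.]
 [147. 183.]
 [194. 223.]]
bar top est [[169. 216.]]
[[227. 189.]
 [212. 177.]
 [124. 257.]
 [109. 244.]]
```

```bash
python3 -m creep '[[[0,0.004,-0.045,0,0,0,0.3],[0,0,-0.045,0,0,0,0.3],[0,0,-0.043,0,0,0,0.3],[0,0,0,0,0,0,1],[0,0,0,0,0,0,1],[0,0,0,0,0,0,1],[0,0,0,0,0,0,1],[0,0,0,0,0,0,1]]]' 40
python3 st.py
```

```text
time: 4.05
tool_pos: [0.4618, 0.3214, 0.0632]
ee_rot: [0.0, 0.555, 0.832, 0.0]
ft_force: [-0.4, -0.5, -1.4]
opening: 0.106
t 4.05 tcp [0.4618 0.3214 0.0632] yaw y-axis 22.56 z [ 1.e-04  1.e-04 -1.e+00] F [-0.37 -0.52 -1.38] T [ 0.01 -0.04 -0.01] op 0.106 j7 [-0.83  0.63  0.19  1.89 -0.19  0.64 -0.13]
```

```bash
python3 -m creep '[[[0,0,0.02,0,0,0,1],[0,0,0.05,0,0,0,1],[0,0,0.08,0,0,0,1],[0,0,0.1,0,0,0,1],[0,0,0.1,0,0,0,1],[0,0,0.07,0,0,0,1],[0,0,0.028,0,0,0,1]]]' && python3 -m creep '[[[0.03,-0.1,0,0,0,-0.3,1],[0.03,-0.1,0,0,0,-0.3,1],[0.03,-0.1,0,0,0,-0.3,1],[0.03,-0.1,0,0,0,-0.3,1],[0.03,-0.1,0,0,0,-0.3,1],[0.03,-0.1,0,0,0,-0.3,1],[0.03,-0.1,0,0,0,-0.3,1]]]' && python3 -m creep '[[[0.03,-0.1,0,0,0,-0.3,1],[0.03,-0.1,0,0,0,-0.3,1],[0.03,-0.1,0,0,0,-0.3,1],[0.027,-0.068,0,0,0,-0.36,1],[0,0,0,0,0,0,1],[0,0,0,0,0,0,1]]]'
python3 - <<'E'
from h import *
t=env.get_image("top")[:,:,::-1];s=env.get_image("side")[:,:,::-1]
cv2.imwrite("pics/c3.png",np.hstack([crop(s,230,125,100,110,4),crop(t,235,130,100,110,4)]))
E
python3 st.py
```

```text
time: 4.92
tool_pos: [0.4622, 0.3217, 0.1764]
ee_rot: [0.0, 0.555, 0.832, 0.001]
ft_force: [-0.8, -0.7, -0.9]
opening: 0.11
time: 5.8
tool_pos: [0.5144, 0.1436, 0.1747]
ee_rot: [-0.0, 0.616, 0.788, -0.0]
ft_force: [0.4, -0.6, -1.3]
opening: 0.11
time: 6.55
tool_pos: [0.5431, 0.0553, 0.1748]
ee_rot: [-0.0, 0.648, 0.761, 0.0]
ft_force: [-1.4, 0.7, -0.8]
opening: 0.11
t 6.65 tcp [0.5431 0.0557 0.1749] yaw y-axis 9.24 z [-5.e-04  6.e-04 -1.e+00] F [-0.45  0.49 -1.68] T [-0.02  0.04 -0.03] op 0.105 j7 [-0.46  0.45  0.35  1.88 -0.2   0.85  0.16]
```

View pics/c3.png

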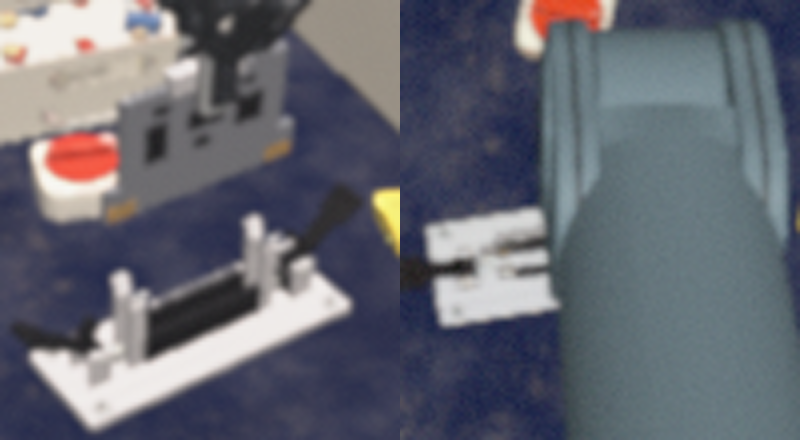

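Run:
```python
from h import *
s=env.get_image("side")[:,:,::-1]
K=6;u0,v0=234,125;im=crop(s,u0,v0,95,100,K)
k=lambda p:((proj("side",p)-[u0,v0]+.5)*K-.5)
def fr(o,yaw):
    a=np.radians(yaw);M=np.array([[np.cos(a),-np.sin(a),0],[np.sin(a),np.cos(a),0],[0,0,1]]);return lambda P:np.array(P)@M.T+o
def line(P,c):
    cv2.polylines(im,[k(P).round().astype(int)],True,c,1)
C=fr(np.array([.5431,.0557,.1749-.0572]),9.24)
for x in(-.003,.003): line(C([[x,-.065,0],[x,.065,0],[x,.065,.022],[x,.055,.022],[x,.055,.084],[x,-.055,.084],[x,-.055,.022],[x,-.065,.022]]),(0,255,0) if x<0 else (0,120,0))
D=fr(np.array([.5435,.0545,0]),9.1)
line(D([[-.035,-.098,.008],[-.035,.098,.008],[.035,.098,.008],[.035,-.098,.008]]),(0,0,255))
for y in(.049,-.049):
  for x0,x1 in((-.012,-.004),(.004,.012)):
    line(D([[x0,y-.0095,.074],[x0,y+.0095,.074],[x1,y+.0095,.074],[x1,y-.0095,.074]]),(0,255,255))
cv2.imwrite("pics/c4.png",im)
```

```text
(no output)
```

View pics/c4.png

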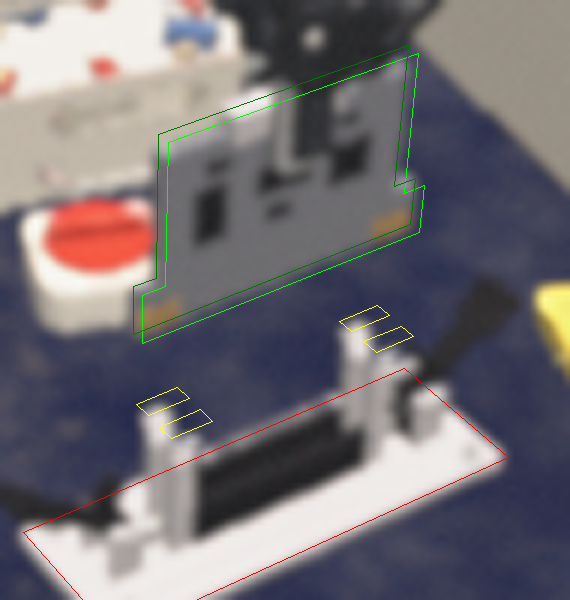

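Run:
```python
from h import *
s=np.mean([env.get_image("side")[:,:,::-1].astype(float) for _ in range(4)],0).astype(np.uint8)
K=8;u0,v0=234,130;im=crop(s,u0,v0,96,74,K)
k=lambda p:((proj("side",p)-[u0,v0]+.5)*K-.5)
def fr(o,yaw):
    a=np.radians(yaw);M=np.array([[np.cos(a),-np.sin(a),0],[np.sin(a),np.cos(a),0],[0,0,1]]);return lambda P:np.array(P)@M.T+o
def dots(P,c):
    for p in k(P).round().astype(int): cv2.circle(im,tuple(map(int,p)),1,c,-1)
C=fr(np.array([.5431,.0557,.1749-.0572]),9.24)
dots(C([[-.003,-.065,0],[-.003,.065,0],[-.003,.065,.022],[-.003,.055,.022],[-.003,.055,.084],[-.003,-.055,.084],[-.003,-.055,.022],[-.003,-.065,.022]]),(0,255,0))
D=fr(np.array([.5435,.0545,0]),9.1)
dots(D([[-.035,-.098,.008],[.035,-.098,.008]]),(0,0,255))
for y in(.049,-.049):
  for x in(-.004,.004): dots(D([[x,y-.0095,.066],[x,y+.0095,.066]]),(0,0,255))
print(s.shape);cv2.imwrite("pics/c5.png",im)
```

```text
(384, 512, 3)
```

View pics/c5.png

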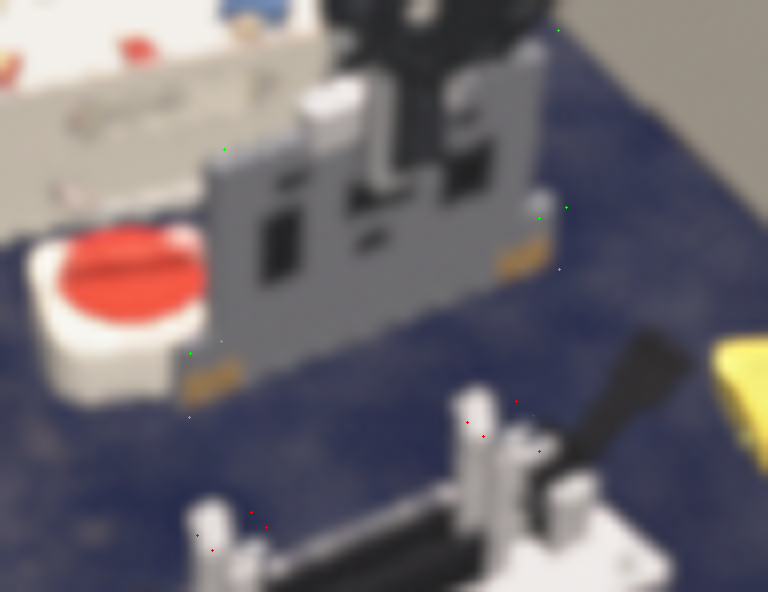

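```bash
python3 -m creep '[[[0.002,-0.007,-0.02,0,0,0,1],[0,0,-0.04,0,0,0,1],[0,0,-0.04,0,0,0,1],[0,0,-0.04,0,0,0,1],[0,0,-0.03,0,0,0,1],[0,0,-0.02,0,0,0,1],[0,0,0,0,0,0,1]]]' && python3 st.py && python3 -m creep '[[[0,0,-0.01,0,0,0,1],[0,0,-0.01,0,0,0,1],[0,0,-0.01,0,0,0,1],[0,0,-0.01,0,0,0,1]]]' && python3 st.py
```

```text
time: 7.78
tool_pos: [0.5438, 0.0525, 0.1272]
ee_rot: [-0.0, 0.649, 0.761, -0.0]
ft_force: [0.1, 0.3, -1.2]
opening: 0.107
t 7.78 tcp [0.5438 0.0525 0.1272] yaw y-axis 9.12 z [-6.e-04 -2.e-04 -1.e+00] F [ 0.06  0.34 -1.18] T [0.   0.03 0.01] op 0.107 j7 [-0.43  0.52  0.33  1.91 -0.24  0.75  0.19]
time: 8.28
tool_pos: [0.544, 0.0526, 0.1174]
ee_rot: [0.0, 0.649, 0.761, 0.0]
ft_force: [0.8, 0.1, -1.0]
opening: 0.109
t 8.28 tcp [0.544  0.0526 0.1174] yaw y-axis 9.13 z [ 1.e-04  0.e+00 -1.e+00] F [ 0.82  0.15 -0.97] T [-0.01 -0.01 -0.02] op 0.109 j7 [-0.43  0.53  0.32  1.92 -0.24  0.73  0.2 ]
```

```bash
python3 -m creep '[[[-0.001,0.004,-0.01,0,0,0,1],[0,0,-0.01,0,0,0,1],[0,0,-0.01,0,0,0,1],[0,0,-0.01,0,0,0,1]]]' && python3 st.py && python3 -m creep '[[[0,0,-0.01,0,0,0,1],[0,0,-0.01,0,0,0,1],[0,0,-0.01,0,0,0,1],[0,0,-0.01,0,0,0,1]]]' && python3 st.py
```

```text
time: 8.78
tool_pos: [0.5437, 0.0536, 0.1074]
ee_rot: [0.0, 0.649, 0.761, 0.0]
ft_force: [0.4, 0.5, -0.9]
opening: 0.108
t 8.78 tcp [0.5437 0.0536 0.1074] yaw y-axis 9.12 z [ 0. -0. -1.] F [ 0.37  0.45 -0.89] T [-0.    0.04  0.03] op 0.108 j7 [-0.42  0.55  0.32  1.92 -0.25  0.71  0.2 ]
time: 9.28
tool_pos: [0.5437, 0.0536, 0.0974]
ee_rot: [0.0, 0.649, 0.761, -0.0]
ft_force: [-0.6, 0.4, -1.8]
opening: 0.109
t 9.28 tcp [0.5437 0.0536 0.0974] yaw y-axis 9.12 z [ 0. -0. -1.] F [-0.58  0.36 -1.8 ] T [-0.01  0.04  0.1 ] op 0.109 j7 [-0.42  0.57  0.31  1.92 -0.26  0.69  0.21]
```

```bash
python3 -m creep '[[[0,0,-0.01,0,0,0,1],[0,0,-0.01,0,0,0,1],[0,0,-0.01,0,0,0,1],[0,0,-0.01,0,0,0,1]]]' && python3 st.py && python3 -m creep '[[[0,0,-0.008,0,0,0,1],[0,0,-0.008,0,0,0,1]]]' && python3 st.py
```

```text
time: 9.78
tool_pos: [0.5437, 0.0536, 0.0874]
ee_rot: [0.0, 0.649, 0.761, -0.0]
ft_force: [-0.4, -0.2, -1.3]
opening: 0.113
t 9.78 tcp [0.5437 0.0536 0.0874] yaw y-axis 9.12 z [-0. -0. -1.] F [-0.35 -0.23 -1.29] T [-0.02  0.02  0.03] op 0.113 j7 [-0.41  0.58  0.3   1.93 -0.27  0.67  0.21]
time: 10.02
tool_pos: [0.5438, 0.0536, 0.0834]
ee_rot: [0.0, 0.649, 0.761, -0.0]
ft_force: [0.5, 0.3, -0.9]
opening: 0.106
t 10.03 tcp [0.5438 0.0536 0.0834] yaw y-axis 9.12 z [ 0. -0. -1.] F [ 0.47  0.29 -0.86] T [-0.02  0.03 -0.03] op 0.106 j7 [-0.41  0.59  0.3   1.93 -0.27  0.66  0.22]
```

```bash
python3 -m creep '[[[0,0,-0.006,0,0,0,1],[0,0,-0.006,0,0,0,1],[0,0,-0.004,0,0,0,1],[0,0,0,0,0,0,1]]]' && python3 -m creep '[[[0,0,-0.004,0,0,0,1],[0,0,0,0,0,0,1]]]' && python3 -m creep '[[[0,0,-0.003,0,0,0,1],[0,0,0,0,0,0,1]]]' && python3 st.py
```

```text
time: 10.52
tool_pos: [0.5437, 0.0536, 0.0795]
ee_rot: [-0.0, 0.649, 0.761, -0.0]
ft_force: [-0.2, -1.0, -0.8]
opening: 0.109
time: 10.78
tool_pos: [0.5437, 0.0536, 0.0785]
ee_rot: [-0.0, 0.649, 0.761, -0.0]
ft_force: [0.5, -0.1, -1.1]
opening: 0.109
time: 11.02
tool_pos: [0.5437, 0.0536, 0.0777]
ee_rot: [-0.0, 0.649, 0.761, -0.0]
ft_force: [-0.4, -0.0, -1.3]
opening: 0.11
t 11.03 tcp [0.5437 0.0536 0.0777] yaw y-axis 9.12 z [-1.e-04 -0.e+00 -1.e+00] F [-0.38 -0.04 -1.35] T [-0.01  0.02 -0.03] op 0.11 j7 [-0.41  0.6   0.29  1.93 -0.27  0.65  0.22]
```

```bash
python3 -m creep '[[[0,0,-0.003,0,0,0,1],[0,0,0,0,0,0,1]]]' && python3 -m creep '[[[0,0,-0.002,0,0,0,1],[0,0,0,0,0,0,1]]]' && python3 st.py
python3 - <<'E'
from h import *
s=env.get_image("side")[:,:,::-1]
cv2.imwrite("pics/c6.png",crop(s,228,135,104,100,6))
E
```

```text
time: 11.28
tool_pos: [0.5437, 0.0536, 0.077]
ee_rot: [-0.0, 0.649, 0.761, -0.0]
ft_force: [-0.6, -0.3, -1.5]
opening: 0.11
time: 11.52
tool_pos: [0.5437, 0.0536, 0.0765]
ee_rot: [-0.0, 0.649, 0.761, -0.0]
ft_force: [0.6, 0.1, -1.2]
opening: 0.105
t 11.53 tcp [0.5437 0.0536 0.0765] yaw y-axis 9.12 z [-0.  0. -1.] F [ 0.57  0.11 -1.24] T [ 0.01  0.01 -0.03] op 0.105 j7 [-0.4   0.6   0.29  1.93 -0.27  0.65  0.22]
```

View pics/c6.png

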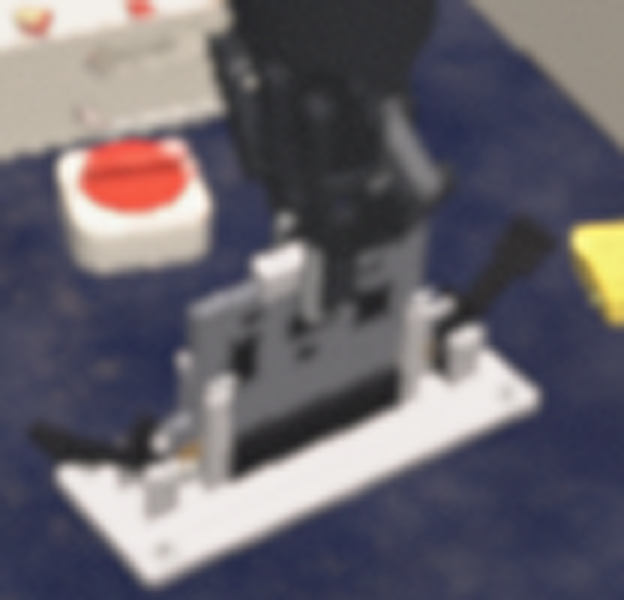

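Card is between both post pairs (posts at (217,430) and (412,345)). Continuing down to contact.

```bash
python3 -m creep '[[[0,0,-0.002,0,0,0,1],[0,0,0,0,0,0,1]]]' && python3 -m creep '[[[0,0,-0.002,0,0,0,1],[0,0,0,0,0,0,1]]]'&& python3 -m creep '[[[0,0,-0.002,0,0,0,1],[0,0,0,0,0,0,1]]]'
```

```text
time: 11.82
tool_pos: [0.5438, 0.0537, 0.0761]
ee_rot: [0.0, 0.649, 0.761, 0.0]
ft_force: [0.6, 0.2, 0.6]
opening: 0.111
time: 12.08
tool_pos: [0.5441, 0.0537, 0.076]
ee_rot: [0.0, 0.649, 0.761, 0.0]
ft_force: [-1.2, 0.0, 4.3]
opening: 0.111
time: 12.32
tool_pos: [0.5442, 0.0536, 0.0757]
ee_rot: [0.0, 0.649, 0.761, 0.0]
ft_force: [-1.0, -0.3, 7.6]
opening: 0.109
```

```bash
python3 -m creep '[[[0,0,0.005,0,0,0,1],[0,0,0,0,0,0,0.4],[0,0,0,0,0,0,0.2],[0,0,0,0,0,0,0.2],[0,0,0.02,0,0,0,0.2],[0,0,0.08,0,0,0,0.2],[0,0,0.1,0,0,0,0.2],[0,0,0.1,0,0,0,0.2]]]' && python3 -m creep '[[[0,0,0.1,0,0,0,1],[-0.04,0.12,0.04,0,0,0,1],[-0.04,0.15,0,0,0,0,1],[-0.04,0.15,0,0,0,0,1],[0,0.1,0,0,0,0,1],[0,0,0,0,0,0,1]]]'
python3 st.py
python3 - <<'E'
from h import *
t=env.get_image("top")[:,:,::-1];s=env.get_image("side")[:,:,::-1]
a=crop(s,228,150,104,90,5)
b=crop(t,230,155,100,75,5)
b=cv2.copyMakeBorder(b,0,a.shape[0]-b.shape[0],0,0,cv2.BORDER_CONSTANT)
cv2.imwrite("pics/c7.png",cv2.resize(np.hstack([a,b]),None,fx=.78,fy=.78,interpolation=cv2.INTER_AREA))
E
```

```text
time: 13.32
tool_pos: [0.5437, 0.0535, 0.1523]
ee_rot: [0.0, 0.649, 0.761, 0.0]
ft_force: [0.7, -1.0, 0.5]
opening: 0.402
time: 14.08
tool_pos: [0.5134, 0.1859, 0.1865]
ee_rot: [-0.0, 0.647, 0.762, 0.0]
ft_force: [0.3, -0.6, -0.2]
opening: 0.0
t 14.07 tcp [0.5134 0.1859 0.1865] yaw y-axis 9.35 z [ 2.e-04  9.e-04 -1.e+00] F [ 0.3  -0.57 -0.23] T [-0.02  0.03  0.04] op 0.0 j7 [-0.69  0.43  0.33  1.87 -0.18  0.87 -0.1 ]
```

View pics/c7.png

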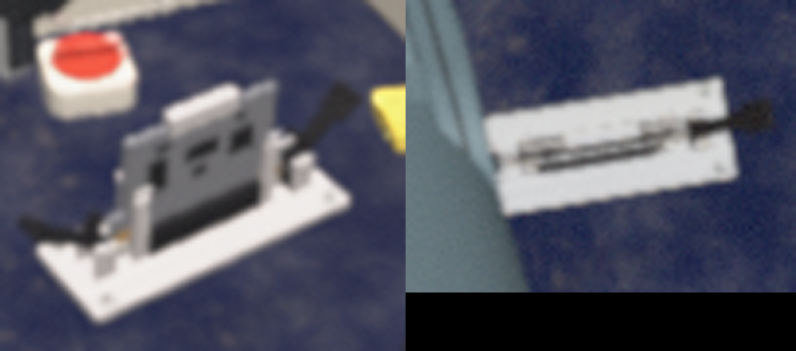

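```bash
python3 -m creep '[[[0.032,0.035,0,0,0,0,1],[0,0,-0.08,0,0,0,1],[0,0,-0.12,0,0,0,1],[0,0,-0.12,0,0,0,1],[0,0,-0.12,0,0,0,1],[0,0,-0.08,0,0,0,1],[0,0,-0.03,0,0,0,1],[0,0,0,0,0,0,1]]]' 60
cat > dk.py <<'E'
from h import *
s=env.sense();p=s["tool_pos"];y=np.array([-.158,.987]);x=np.array([.987,.158]);r=p[:2]-[.5437,.0545];F=s["ft_force"]
print("t %.2f dock x %.1f y %.1f z %.1f mm  Fx %.1f Fy %.1f Fz %.1f"%(s["time"],1e3*r@x,1e3*r@y,1e3*p[2],F[:2]@x,F[:2]@y,F[2]))
E
python3 dk.py
python3 - <<'E'
from h import *
s=env.get_image("side")[:,:,::-1]
cv2.imwrite("pics/c8.png",crop(s,215,150,100,90,6))
E
```

```text
time: 15.18
tool_pos: [0.5221, 0.192, 0.0487]
ee_rot: [0.0, 0.649, 0.761, -0.0]
ft_force: [0.8, -0.0, 0.1]
opening: -0.005
t 15.18 dock x 0.4 y 139.1 z 48.7 mm  Fx 0.8 Fy -0.2 Fz 0.1
```

View pics/c8.png

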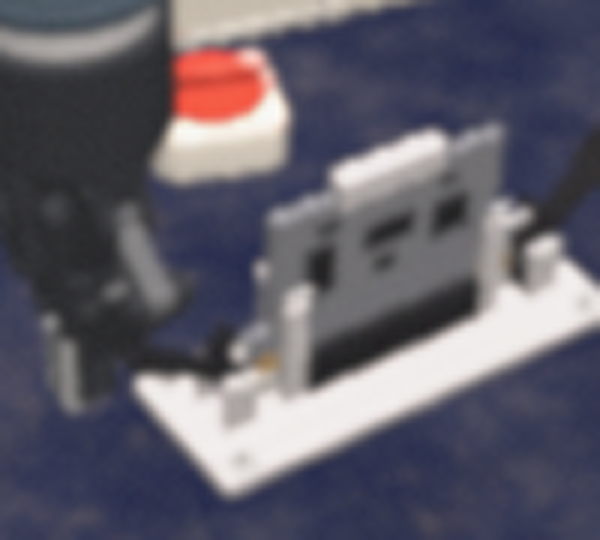

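```bash
for i in 1; do python3 -m creep '[[[0.0013,-0.008,0,0,0,0,1],[0.0013,-0.008,0,0,0,0,1],[0,0,0,0,0,0,1]]]'>/dev/null; python3 dk.py;python3 -m creep '[[[0.0013,-0.008,0,0,0,0,1],[0,0,0,0,0,0,1]]]' >/dev/null; python3 dk.py; done
```

```text
t 15.60 dock x 0.4 y 135.3 z 49.2 mm  Fx -0.3 Fy 0.4 Fz -1.0
t 15.85 dock x 0.3 y 134.9 z 49.0 mm  Fx -0.1 Fy 4.2 Fz 2.0
```

```bash
python3 -m creep '[[[0.0008,-0.0051,0.0062,0,0,0,1],[0.0008,-0.0051,0.0062,0,0,0,1],[0.0008,-0.0051,0.0062,0,0,0,1]]]'>/dev/null; python3 dk.py; python3 -m creep '[[[0.0009,-0.0057,0.0056,0,0,0,1],[0.0009,-0.0057,0.0056,0,0,0,1],[0.0009,-0.0057,0.0056,0,0,0,1]]]'>/dev/null; python3 dk.py
```

```text
t 16.23 dock x 0.2 y 131.6 z 53.5 mm  Fx -0.1 Fy 6.2 Fz -1.0
t 16.60 dock x 0.3 y 127.7 z 57.9 mm  Fx 0.4 Fy 6.5 Fz 0.6
```

```bash
python3 -m creep '[[[0.001,-0.0063,0.0049,0,0,0,1],[0.001,-0.0063,0.0049,0,0,0,1],[0.001,-0.0063,0.0049,0,0,0,1]]]'>/dev/null; python3 dk.py; python3 -m creep '[[[0.0011,-0.0068,0.0042,0,0,0,1],[0.0011,-0.0068,0.0042,0,0,0,1],[0.0011,-0.0068,0.0042,0,0,0,1]]]'>/dev/null; python3 dk.py; python3 -m creep '[[[0.0012,-0.0072,0.0034,0,0,0,1],[0.0012,-0.0072,0.0034,0,0,0,1],[0.0012,-0.0072,0.0034,0,0,0,1]]]'>/dev/null; python3 dk.py
```

```text
t 16.98 dock x 0.4 y 123.4 z 61.7 mm  Fx -0.4 Fy 8.4 Fz 3.2
t 17.35 dock x 0.4 y 118.8 z 65.1 mm  Fx -0.8 Fy 9.3 Fz 5.5
t 17.73 dock x 0.7 y 113.1 z 67.9 mm  Fx -0.1 Fy 8.3 Fz 5.9
```

```bash
python3 -m creep '[[[0.0012,-0.0075,0.0035,0,0,0,1],[0.0012,-0.0075,0.0033,0,0,0,1],[0.0012,-0.0075,0.003,0,0,0,1]]]'>/dev/null; python3 dk.py; python3 -m creep '[[[0.0012,-0.0078,0.0025,0,0,0,1],[0.0012,-0.0078,0.002,0,0,0,1]]]'>/dev/null; python3 dk.py; python3 -m creep '[[[0.0012,-0.0078,0.0015,0,0,0,1],[0.0012,-0.0078,0.0012,0,0,0,1]]]'>/dev/null; python3 dk.py
```

```text
t 18.10 dock x 0.8 y 107.5 z 70.3 mm  Fx -0.7 Fy 10.2 Fz 6.6
t 18.35 dock x 0.9 y 103.4 z 71.4 mm  Fx -1.2 Fy 9.3 Fz 7.2
t 18.60 dock x 1.0 y 99.4 z 72.2 mm  Fx 0.0 Fy 8.5 Fz 6.2
```

```bash
python3 -m creep '[[[0.0005,-0.006,0.001,0,0,0,1],[0.0005,-0.006,0.001,0,0,0,1]]]'>/dev/null; python3 dk.py; python3 -m creep '[[[0.0005,-0.006,0.0006,0,0,0,1],[0.0005,-0.006,0.0006,0,0,0,1]]]'>/dev/null; python3 dk.py;  python3 -m creep '[[[0.0005,-0.004,0.0003,0,0,0,1],[0.0005,-0.004,0,0,0,0,1]]]'>/dev/null; python3 dk.py
```

```text
t 18.85 dock x 1.0 y 96.5 z 72.7 mm  Fx 0.1 Fy 8.4 Fz 7.4
t 19.10 dock x 0.9 y 93.5 z 73.1 mm  Fx 0.8 Fy 8.4 Fz 6.7
t 19.35 dock x 0.9 y 91.4 z 73.2 mm  Fx -0.4 Fy 8.7 Fz 6.6
```

```bash
python3 -m creep '[[[0.0005,-0.003,0,0,0,0,1],[0,0,0,0,0,0,1]]]'>/dev/null; python3 dk.py; python3 -m creep '[[[0.0005,-0.003,0,0,0,0,1],[0,0,0,0,0,0,1]]]'>/dev/null; python3 dk.py;  python3 -m creep '[[[0.0005,-0.003,0,0,0,0,1],[0,0,0,0,0,0,1]]]'>/dev/null; python3 dk.py
```

```text
t 19.60 dock x 0.9 y 90.5 z 73.1 mm  Fx 1.0 Fy 8.8 Fz 5.8
t 19.85 dock x 0.9 y 90.2 z 73.1 mm  Fx 0.5 Fy 9.6 Fz 7.2
t 20.10 dock x 0.9 y 90.1 z 73.2 mm  Fx 1.0 Fy 11.0 Fz 6.9
```

```bash
python3 -m creep '[[[0.0005,-0.003,0,0,0,0,1],[0,0,0,0,0,0,1]]]'>/dev/null; python3 dk.py; python3 -m creep '[[[0.0003,-0.002,0,0,0,0,1],[0,0,0,0,0,0,1]]]'>/dev/null; python3 dk.py
```

```text
t 20.35 dock x 0.9 y 90.0 z 73.2 mm  Fx 0.1 Fy 12.4 Fz 6.1
t 20.60 dock x 0.9 y 89.9 z 73.2 mm  Fx 0.8 Fy 14.4 Fz 6.4
```

```bash
python3 -m creep '[[[-0.002,0.012,0,0,0,0,1],[-0.006,0.036,0,0,0,0,1],[0,0,0.08,0,0,0,1],[0,0,0.12,0,0,0,1],[0,0,0.1,0,0,0,1],[0,0,0.048,0,0,0,1]]]'>/dev/null; python3 dk.py;  python3 -m creep '[[[0.013,-0.09,0,0,0,0,1],[0.026,-0.16,0,0,0,0,1],[0.026,-0.16,0,0,0,0,1],[0.026,-0.16,0,0,0,0,1],[0.026,-0.16,0,0,0,0,1],[0.026,-0.16,0,0,0,0,1],[0.013,-0.085,0,0,0,0,1],[0,0,0,0,0,0,1]]]'; python3 dk.py;python3 st.py
python3 - <<'E'
from h import *
t=env.get_image("top")[:,:,::-1];s=env.get_image("side")[:,:,::-1]
cv2.imwrite("pics/c9.png",np.hstack([crop(s,225,150,100,100,5),crop(t,232,165,50,100,5)]))
E
```

```text
t 21.35 dock x -0.3 y 96.4 z 160.1 mm  Fx 1.6 Fy 0.7 Fz 0.7
time: 22.35
tool_pos: [0.5661, -0.0959, 0.1585]
ee_rot: [-0.0, 0.65, 0.76, -0.001]
ft_force: [-0.0, 0.6, -1.1]
opening: 0.0
t 22.35 dock x -1.6 y -152.0 z 158.5 mm  Fx 0.1 Fy 0.6 Fz -1.1
t 22.35 tcp [ 0.5661 -0.0959  0.1585] yaw y-axis 8.9 z [-0.0014 -0.0013 -1.    ] F [-0.02  0.57 -1.11] T [-0.04 -0.02 -0.  ] op 0.0 j7 [-0.18  0.52  0.35  1.82 -0.23  0.84  0.44]
```

View pics/c9.png

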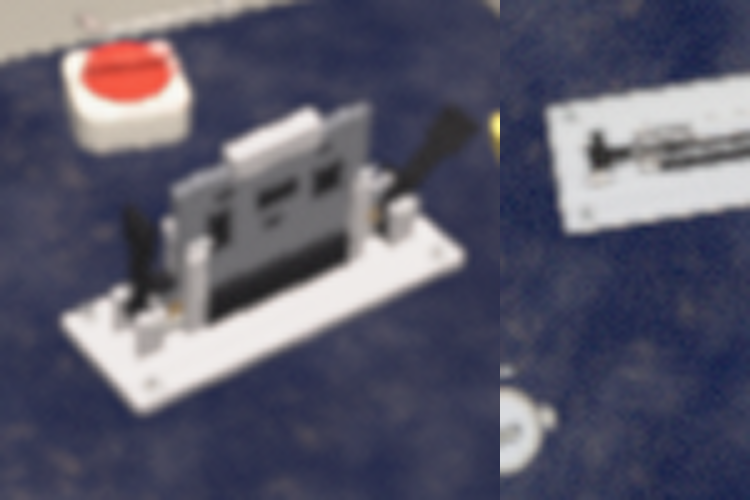

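Left lever stands upright at (135,245), card in the guides. Now the right lever.

```bash
python3 -m creep '[[[0.004,0.017,0,0,0,0,1],[0,0,-0.08,0,0,0,1],[0,0,-0.1,0,0,0,1],[0,0,-0.1,0,0,0,1],[0,0,-0.1,0,0,0,1],[0,0,-0.06,0,0,0,1],[0,0,0,0,0,0,1]]]'>/dev/null; python3 dk.py
```

```text
t 23.32 dock x 0.7 y -144.8 z 48.4 mm  Fx -0.3 Fy -0.6 Fz -0.2
```

```bash
python3 -m creep '[[[-0.0013,0.008,0,0,0,0,1],[-0.0013,0.008,0,0,0,0,1],[-0.0013,0.008,0,0,0,0,1],[0,0,0,0,0,0,1]]]'>/dev/null; python3 dk.py; python3 -m creep '[[[-0.0013,0.008,0,0,0,0,1],[0,0,0,0,0,0,1]]]'>/dev/null; python3 dk.py; python3 -m creep '[[[-0.0013,0.008,0,0,0,0,1],[0,0,0,0,0,0,1]]]'>/dev/null; python3 dk.py
```

```text
t 23.82 dock x 1.3 y -139.5 z 49.4 mm  Fx -0.2 Fy 0.2 Fz 0.6
t 24.07 dock x 1.1 y -137.5 z 49.1 mm  Fx 0.8 Fy 0.8 Fz -0.1
t 24.32 dock x 1.1 y -135.4 z 49.1 mm  Fx 0.9 Fy 0.6 Fz 0.6
```

```bash
python3 -m creep '[[[-0.0013,0.008,0,0,0,0,1],[0,0,0,0,0,0,1]]]'>/dev/null; python3 dk.py; python3 -m creep '[[[-0.0013,0.006,0.003,0,0,0,1],[0,0,0,0,0,0,1]]]'>/dev/null; python3 dk.py; python3 -m creep '[[[-0.0013,0.004,0.003,0,0,0,1],[0,0,0,0,0,0,1]]]'>/dev/null; python3 dk.py
```

```text
t 24.57 dock x 1.1 y -133.5 z 49.1 mm  Fx -0.4 Fy -0.0 Fz -0.7
t 24.82 dock x 1.1 y -132.0 z 50.0 mm  Fx 0.1 Fy 0.8 Fz 0.1
t 25.07 dock x 0.8 y -131.7 z 50.7 mm  Fx 0.1 Fy -2.3 Fz -1.0
```

```bash
python3 -m creep '[[[-0.0009,0.0055,0.006,0,0,0,1],[-0.0009,0.0055,0.006,0,0,0,1],[-0.0009,0.0057,0.0058,0,0,0,1]]]'>/dev/null; python3 dk.py; python3 -m creep '[[[-0.001,0.006,0.0055,0,0,0,1],[-0.001,0.006,0.0052,0,0,0,1],[-0.001,0.0063,0.005,0,0,0,1]]]'>/dev/null; python3 dk.py;  python3 -m creep '[[[-0.001,0.0066,0.0047,0,0,0,1],[-0.001,0.0068,0.0045,0,0,0,1],[-0.0011,0.007,0.0043,0,0,0,1]]]'>/dev/null; python3 dk.py
```

```text
t 25.45 dock x 0.8 y -127.9 z 55.4 mm  Fx -0.5 Fy -4.7 Fz -1.2
t 25.82 dock x 0.8 y -123.7 z 59.5 mm  Fx -0.5 Fy -6.0 Fz -0.2
t 26.20 dock x 0.8 y -119.2 z 63.1 mm  Fx -1.3 Fy -8.5 Fz 1.9
```

```bash
python3 -m creep '[[[-0.0011,0.007,0.0041,0,0,0,1],[-0.0011,0.007,0.0039,0,0,0,1],[-0.0011,0.0072,0.0037,0,0,0,1]]]'>/dev/null; python3 dk.py; python3 -m creep '[[[-0.0012,0.0075,0.0035,0,0,0,1],[-0.0012,0.0075,0.0033,0,0,0,1],[-0.0012,0.0075,0.003,0,0,0,1]]]'>/dev/null; python3 dk.py;  python3 -m creep '[[[-0.0012,0.0078,0.0025,0,0,0,1],[-0.0012,0.0078,0.0022,0,0,0,1]]]'>/dev/null; python3 dk.py
```

```text
t 26.57 dock x 0.9 y -114.3 z 66.3 mm  Fx -1.9 Fy -7.5 Fz 3.9
t 26.95 dock x 0.8 y -109.4 z 68.9 mm  Fx -2.5 Fy -9.8 Fz 5.7
t 27.20 dock x 1.0 y -105.8 z 70.2 mm  Fx -3.0 Fy -10.7 Fz 6.8
```

```bash
python3 -m creep '[[[-0.0012,0.0078,0.0019,0,0,0,1],[-0.0012,0.0078,0.0015,0,0,0,1]]]'>/dev/null; python3 dk.py; python3 -m creep '[[[-0.0011,0.007,0.001,0,0,0,1],[-0.0011,0.007,0.0008,0,0,0,1]]]'>/dev/null; python3 dk.py;  python3 -m creep '[[[-0.001,0.006,0.0006,0,0,0,1],[-0.001,0.006,0.0004,0,0,0,1]]]'>/dev/null; python3 dk.py
```

```text
t 27.45 dock x 1.3 y -101.5 z 71.1 mm  Fx -1.3 Fy -9.2 Fz 6.1
t 27.70 dock x 1.6 y -97.7 z 71.5 mm  Fx -1.7 Fy -9.2 Fz 6.0
t 27.95 dock x 1.7 y -94.4 z 71.8 mm  Fx -1.2 Fy -8.5 Fz 5.4
```

```bash
python3 -m creep '[[[-0.001,0.005,0.0003,0,0,0,1],[-0.001,0.005,0.0002,0,0,0,1]]]'>/dev/null; python3 dk.py; python3 -m creep '[[[-0.0006,0.003,0,0,0,0,1],[0,0,0,0,0,0,1]]]'>/dev/null; python3 dk.py;  python3 -m creep '[[[-0.0006,0.003,0,0,0,0,1],[0,0,0,0,0,0,1]]]'>/dev/null; python3 dk.py; python3 -m creep '[[[-0.0006,0.003,0,0,0,0,1],[0,0,0,0,0,0,1]]]'>/dev/null; python3 dk.py
```

```text
t 28.20 dock x 1.7 y -92.2 z 72.0 mm  Fx -1.1 Fy -9.0 Fz 6.6
t 28.45 dock x 1.7 y -91.7 z 72.1 mm  Fx -1.6 Fy -9.3 Fz 7.3
t 28.70 dock x 1.7 y -91.2 z 72.1 mm  Fx -0.7 Fy -10.0 Fz 7.2
t 28.95 dock x 1.7 y -90.6 z 72.2 mm  Fx 0.1 Fy -10.8 Fz 7.4
```

```bash
for i in 1; do python3 -m creep '[[[-0.0006,0.003,0,0,0,0,1],[0,0,0,0,0,0,1]]]'>/dev/null; python3 dk.py; python3 -m creep '[[[-0.0005,0.003,0,0,0,0,1],[0,0,0,0,0,0,1]]]'>/dev/null; python3 dk.py; python3 -m creep '[[[-0.0003,0.002,0,0,0,0,1],[0,0,0,0,0,0,1]]]'>/dev/null; python3 dk.py; done
```

```text
t 29.20 dock x 1.7 y -90.1 z 72.2 mm  Fx -1.7 Fy -10.4 Fz 8.1
t 29.45 dock x 1.7 y -89.4 z 72.3 mm  Fx -0.1 Fy -10.9 Fz 7.5
t 29.70 dock x 1.7 y -89.0 z 72.3 mm  Fx -1.6 Fy -11.6 Fz 8.3
```

```bash
for i in 1; do python3 -m creep '[[[-0.0005,0.003,0,0,0,0,1],[0,0,0,0,0,0,1]]]'>/dev/null; python3 dk.py; python3 -m creep '[[[-0.0005,0.003,0,0,0,0,1],[0,0,0,0,0,0,1]]]'>/dev/null; python3 dk.py; done
```

```text
t 29.95 dock x 1.7 y -88.9 z 72.4 mm  Fx -1.3 Fy -12.4 Fz 7.3
t 30.20 dock x 1.7 y -88.8 z 72.4 mm  Fx -1.5 Fy -14.1 Fz 7.9
```

```bash
python3 -m creep '[[[0.002,-0.012,0,0,0,0,1],[0.006,-0.036,0,0,0,0,1],[0.006,-0.036,0.02,0,0,0,1],[0,0,0.1,0,0,0,1],[0,0,0.12,0,0,0,1],[0,-0.06,0.1,0,0,0,1],[-0.1,-0.08,0.05,0,0,0,1],[0,0,0,0,0,0,1]]]';python3 dk.py
python3 - <<'E'
from h import *
t=env.get_image("top")[:,:,::-1];s=env.get_image("side")[:,:,::-1]
k=lambda p,n,o:((proj(n,p)-o+.5)*7-.5).round(0).tolist()
im=crop(s,228,160,90,80,7)
y=np.array([-.158,.987,0]);o=np.array([.5437,.0545,0])
for g in(.092,.097):
  for q in (-.025,.025):
    p=k(o+y*q+[-.005*.987,-.005*.158,g+.007],"side",[228,160])[0];cv2.circle(im,(int(p[0]),int(p[1])),2,(0,0,255) if g==.092 else (0,255,0),-1)
cv2.imwrite("pics/c10.png",im);cv2.imwrite("pics/top_end.png",t)
E
```

```text
time: 31.2
tool_pos: [0.5349, -0.0854, 0.1692]
ee_rot: [0.0, 0.65, 0.76, 0.0]
ft_force: [0.4, 0.9, 0.5]
opening: -0.002
t 31.20 dock x -30.7 y -136.7 z 169.2 mm  Fx 0.5 Fy 0.8 Fz 0.5
```

View pics/c10.png

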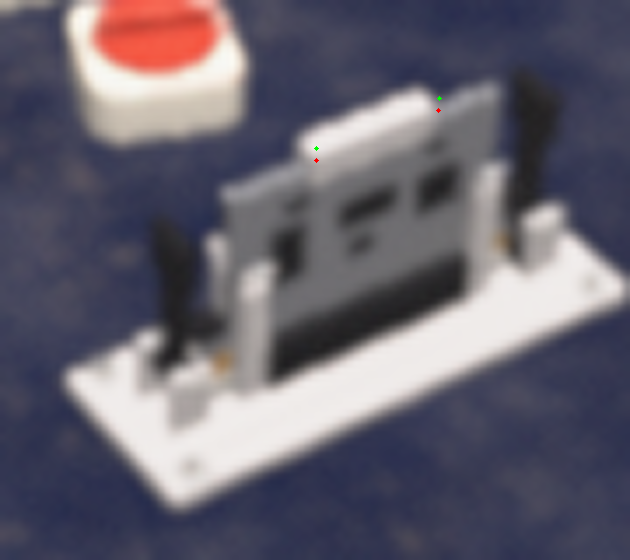

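Run:
```python
from h import *
y=np.array([-.158,.987,0]);x=np.array([.987,.158,0]);o=np.array([.5437,.054,0])
k=lambda p:((proj("side",p)-[228,160]+.5)*7-.5).round(0)[0]
for s in(1,-1):
  for th in(0,.05,.1,.2): 
    c=o+s*y*(.075+.055*np.sin(th))+[0,0,.028+.055*np.cos(th)]
    print(s,th,"ctr",k(c),"ends",k(c-.011*x),k(c+.011*x))
  print("hinge",k(o+s*y*.075+[0,0,.028]))
```

```text
1 0 ctr [180. 242.] ends [198. 261.] [162. 224.]
1 0.05 ctr [173. 245.] ends [191. 264.] [154. 227.]
1 0.1 ctr [165. 248.] ends [184. 267.] [147. 230.]
1 0.2 ctr [151. 256.] ends [169. 275.] [133. 238.]
hinge [180. 366.]
-1 0 ctr [543.  92.] ends [563. 108.] [524.  76.]
-1 0.05 ctr [549.  90.] ends [569. 106.] [530.  74.]
-1 0.1 ctr [556.  88.] ends [576. 104.] [536.  72.]
-1 0.2 ctr [567.  85.] ends [588. 101.] [548.  69.]
hinge [529. 214.]
```

```bash
python3 -c "
from workcell import env
print(env.sense()['ft_force'],env.sign_off())"
```

```text
the job is handed in; nothing more can be done
[-0.34015228 -0.05669168 -0.5528383 ] None
```

I lifted the card out of its stand, lowered it into the dock guides and let go once it rested on the sprung contacts. I then swung the left lever home, followed by the right. The job was handed in at about 31 s, with the gripper clear and touching nothing.

**Setting down:** First contact was felt at TCP z ≈ 76 mm. I pressed in to about 8 N, then eased back slightly before releasing.

**Levers:**
- **Pushing:** it took about 5 to 11 N along the way. Each lever then stopped moving while the force rose to about 14 N, and I stopped there. The fingers also carried up to 8 N of upward friction, so the total on a lever stayed around 16 N.
- **Stop positions:** the fingers stopped 89.9 mm (left) and 88.8 mm (right) from my estimated dock centre. The difference fits a centre error of about 0.5 mm.

**Last picture:** In the side view both levers stand upright. Their tip spacing is 360 px, against 363 px expected when home and 376 px if each were 0.05 rad open. The card's top edge had dropped about 1.7 px, which matches the 5 mm to its seat, but at that blur it is only a rough check. I did not check the bystanders one by one after the job; the tool was kept clear of them.

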